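Work a rolling pin out of its half-covered box

ROBOT

A 7-joint arm with a two-finger parallel gripper is mounted at the origin on the work surface; the furniture and walls round the work are solid. World frame = base frame: x ahead of the robot, y to its left, z up, the work surface at z = 0. Lengths are in mm, angles in rad, forces in N, time in s.
With the tool pointing down it reaches from about 400 to 900 mm from the base axis. Payload 5.6 kg.
Tool frame: the origin (TCP) lies at the very end of the fingers, on their centre line; the grasp point (between the pads) lies 19 mm behind it; y points along the fingers, z is the direction in which the jaws open and shut, and the axes are right-handed (so a half turn about y gives the same grasp; the last joint's range is limited). The gripper opens to 92 mm and grips with 3 to 60 N. Pads are 20 mm wide; open, the fingers measure 128 mm over their backs; the gripper's body (75 mm by 189 mm) begins 69 mm behind the grasp point.
Start: joints at [1.242, 0.468, -0.012, 1.603, 0.006, 1.071, -0.056], TCP at [183.209, -623.653, 214.592] pointing down, gripper open.
Joint ranges: [-2.53, 2.53], [-0.31, 2.02], [-1.57, 1.55], [0.28, 2.44], [-1.29, 4.43], [0.15, 1.84], [-2.92, 2.92]. Speed limits (rad/s): [2.57, 2.57, 3.14, 3.14, 3.14, 3.14, 3.14].

INTERFACE

Orientations are given as a unit quaternion [x, y, z, w].
In Python, from bench import env, eyes, workorder gives the robot as it stands. The module is installed in compiled form; this text tells all that it offers.
- The arm moves only by the shell command python3 -m handwheel 'ROWS' [FORCE]. ROWS is JSON, a list of rows, each an object with "hand": the closure in counts, from 0 (fully open) to 255 (shut); "linear": the shift along the tool's x, y, z in m, a list of three; "spin": the turn about the tool's y in degrees. A call has 1 to 10 rows; each row is the pose to reach, as a shift and turn from the pose measured when the call began, along the tool's axes at that moment; what a row does not reach only later rows make up. A row lasts 1/8 s, in which the tool goes at most 62.5 mm and 10.7 degrees, less where a joint would pass 70% of its speed; a pose out of reach is approached as far as the arm can. A call with a gripper value outside its range is refused whole. The fingers move at their own pace and stop on an object; FORCE is the grip in N (left out, the last holds). Time passes only in rows, so rows that repeat a pose let the fingers close. It gives the time, the measured TCP pose, the force and the opening at its end, in the units of the state.
- env.get_state(): the state, without advancing time (a new reading comes with each control period).
- eyes.camera(name): name is "side" or "top" or "wrist"; returns the picture (420x560x3 uint8, red, green, blue); there is no depth.
- eyes.camera_model(name): a dict with "K" (3x3 intrinsics, pixels), "rvec" (rotation vector, rad) and "tvec" (3), from world to camera coordinates, as OpenCV has them. Camera axes: x right, y down, z forward; pixel columns grow to the right and rows downward; lengths in mm; the calibration is good to about 2 mm. The wrist camera is an equidistant fisheye: a pixel r from the principal point sees the ray r / f radians off the axis. A picture is of the moment at which its call begins: read the wrist's pose just before it. camera_model takes no time and is no camera call; for the wrist camera it gives the pose at the moment of the call.
- workorder.close_job(): hands the job in, once; it reports no verdict.
The state is a dict: "t": time; "joints": joint angles; "qd": joint speeds; "effort": joint torques, N m; "tool_pos": TCP position; "ee_rot": TCP orientation; "wrist_force": force on the tool from outside, world axes, zero at the start; "ft_torque": the same for the moment, N m; "opening": finger opening in mm.
Only numpy, scipy, OpenCV 4.12 (cv2) and the standard library are available. Lean on these libraries where they do the work, as an engineer would, in place of code of your own. Each camera call takes 0.05 s, during which the arm holds its last target. There are 200 camera calls.

TASK

The rolling pin is shut into its low wooden box by the fixed deck over one end and the narrow lip over the other. Without forcing it, slide it further in under the deck until its other end comes out from under the lip, tilt that end up through the opening while the tail is still under the deck, and draw the pin out diagonally. Finish still gripping it, holding the whole pin motionless about a hand's breadth (10 cm) above the top of the box, and leave everything else on the worktop where it is.

Things in the scene. Friction and masses are not known exactly. Their poses are not given: they have to be found in the camera images.
- pin_box: Low brown wooden box, fixed, 170 mm (its x) by 320 (its y) by 74 high; origin at the centre of its underside, z up. Walls 10 mm; inside 150 wide (x) by 300 long (y -150 to +150 mm), floor at z 8, 58 high under the covers. The top is covered by a deck at the +y end and a lip at the -y end; between them it is open, 183 mm along y by 150 wide.
- deck_edge (a point): Middle of the deck's edge at the opening, on the upper face: box y +55, z 74 mm. The fixed deck, 8 mm thick, covers the box from here to its +y end. The pin's tail starts under it, 36 to 45 mm from the +y end wall. With the tail some 12 mm from that wall the nose is clear of the lip and the pin can be tilted about 20 degrees, nose up.
- lip_edge (a point): Middle of the lip's edge at the opening, on the upper face: box y -128, z 74 mm. The fixed lip, 8 mm thick, covers the box from here to its -y end. The pin starts lying on the floor nearly along the box, up to 20 mm off its middle line, its nose 8 to 17 mm under this lip, and is too long to lift straight out.
- pin_mid (a point): Centre of the pale wooden rolling pin (half-way up; 23 mm above the worktop at the start): a straight round bar 250 mm long and 0.11 to 0.23 kg, 30 mm in diameter over its middle 130 mm, tapering to 18 mm at both flat ends. Its y axis runs along the pin towards the tail. It can roll.
- pin_nose (a point): Centre of the pin's end face under the lip, 125 mm from the pin's centre.
- pin_tail (a point): Centre of the pin's other end face, under the deck, 125 mm from the pin's centre.
- matchbox: Small matchbox, 36x56x17 mm, lying loose on top of the box's deck, to be left alone. Origin at the centre of its underside.
- salt_shaker: Salt shaker, 44 mm in diameter, 90 high, to the right of the box, to be left alone. Origin at the centre of its underside.
- mug: White mug, 87x121x96 mm, to the left of the box, to be left alone. Origin at the centre of its underside.
- tuna_tin: Flat tin, 86 mm in diameter, 40 high, to the left of the box, to be left alone. Origin at the centre of its underside.

How it is judged (in metres and radians):
On the way, in this order (a step that is already met when the one before it is completed fails the run):
1. the nose has come out from under the lip, the tail being under the deck (y of pin_nose in the frame of pin_box above -0.125 m and y of pin_tail in the frame of pin_box above 0.055 m), for 0.1 s.
2. the pin is tilted through the opening: nose above the top of the box, tail still inside under the deck (height (world z) of pin_nose above 0.08 m and height (world z) of pin_tail below 0.062 m and y of pin_tail in the frame of pin_box above 0.055 m), for 0.1 s.
At the end, for the whole second after the job is handed in: The pin is gripped by the fingers and still (under 0.03 m/s and 0.2 rad/s), both its ends more than 130 mm above the worktop (56 mm above the box top), touching the box nowhere; matchbox, salt shaker, mug and tin within 30 mm of their first places (height (world z) of each of pin_nose, pin_tail above 0.13 m and contact force between the fingers and pin above 2 N and contact force between pin and pin_box below 0.1 N and linear speed of pin below 0.03 m/s and angular speed of pin below 0.2 rad/s and distance of each of matchbox, salt_shaker, mug, tuna_tin from where it was at the start of the episode below 0.03 m); the arm keeps its last pose, push and grip.
It fails at once if the pin is forced against the box (over 60 N) (contact force between pin and pin_box above 60 N).
It fails at once if the matchbox is moved by more than 30 mm (distance of matchbox from where it was at the start of the episode above 0.03 m).
It fails at once if the salt shaker is moved by more than 30 mm (distance of salt_shaker from where it was at the start of the episode above 0.03 m).
It fails at once if the mug is moved by more than 30 mm (distance of mug from where it was at the start of the episode above 0.03 m).
It fails at once if the tuna tin is moved by more than 30 mm (distance of tuna_tin from where it was at the start of the episode above 0.03 m).
It also fails if it takes over 40 s, if anything falls off the work surface, if the arm or the gripper's body presses on something with over 40 N, if the wrist force passes 120 N, or if a joint passes its speed limit or range.

## Working session

There is one attempt and no reset: what is moved stays moved. The work goes in short steps, Python scripts to look and compute and a shell command to move; the robot and the scene stay as the last step left them, time stands still between calls to the robot, and variables do not carry over. Pictures are saved under pics/ and viewed, about 8 in all and at most 12, crops included, and the job is handed in when it is done.

```bash
mkdir -p pics; python3 - <<'E'
from bench import env, eyes
import cv2,numpy as np
s=env.get_state(); print(s)
ims=[]
for n in("top","side","wrist"):
    m=eyes.camera_model(n); print(n,{k:np.round(v,3).tolist() if not isinstance(v,str) else v for k,v in m.items()})
    im=eyes.camera(n); cv2.imwrite(f"pics/{n}0.png",im[...,::-1])
E
```

```text
{'t': 0.0, 'joints': array([ 1.24201699,  0.4683676 , -0.01159356,  1.60358336,  0.00602207,
        1.07137721, -0.05627596]), 'qd': array([ 1.24433322e-03, -2.36465963e-03,  2.19086150e-03, -5.09879843e-04,
       -1.05698767e-03, -3.79710298e-04, -8.43310372e-05]), 'effort': array([-7.39951847e-04, -5.20574248e+01, -1.18030145e-02, -2.43747318e+01,
       -5.64487861e-02,  1.71595736e-02,  1.55846224e-04]), 'tool_pos': array([ 183.00386898, -623.12723182,  213.66322015]), 'ee_rot': array([-0.10081713,  0.70048817, -0.69931592,  0.10054589]), 'wrist_force': array([-0.56759586, -0.22228887,  0.29961025]), 'ft_torque': array([-0.02570722,  0.07048903,  0.00015602]), 'opening': 91.75469299117228}
top {'K': [[385.907, 0.0, 276.138], [0.0, 385.907, 205.82], [0.0, 0.0, 1.0]], 'rvec': [2.102, -2.127, 0.212], 'tvec': [58.877, 356.486, 1298.53]}
side {'K': [[385.587, 0.0, 279.306], [0.0, 385.587, 206.778], [0.0, 0.0, 1.0]], 'rvec': [0.275, -2.591, 1.554], 'tvec': [354.471, 86.012, 1019.426]}
wrist {'K': [[325.192, 0.0, 278.836], [0.0, 325.192, 216.474], [0.0, 0.0, 1.0]], 'rvec': [-2.336, 1.748, 0.239], 'tvec': [-649.507, -31.079, 391.187]}
```

View pics/top0.png

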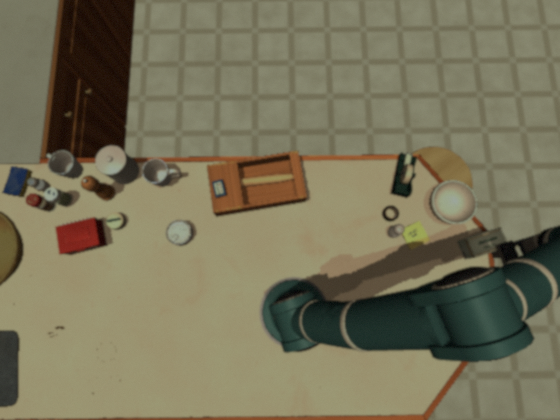

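View pics/side0.png

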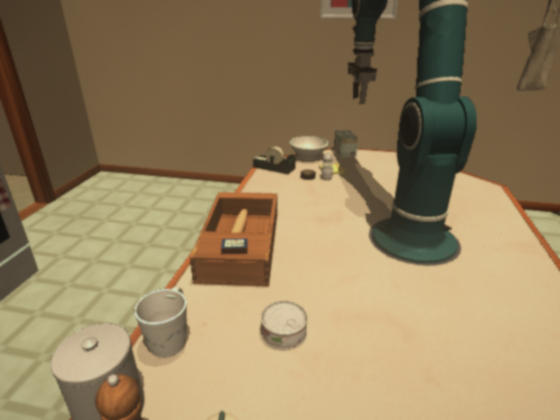

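The top view shows the box at about px (208–306, 152–215), its deck on the left with the matchbox at (219,187) and the pin at (243–292, ~180). The tin is at (179,232), the mug at (160,172) and the salt shaker around (397,230). The side view agrees.

```bash
cat > h.py <<'E'
from bench import env, eyes
import cv2,numpy as np
from scipy.spatial.transform import Rotation as R
def ray(m,px):
    px=np.array(px,float).reshape(-1,2);K=m["K"];Rm=R.from_rotvec(np.ravel(m["rvec"])).as_matrix();c=-Rm.T@np.ravel(m["tvec"])
    d=np.c_[(px-[K[0][2],K[1][2]])/[K[0][0],K[1][1]],np.ones(len(px))]
    return c,d@Rm
def rayf(m,px):
    px=np.array(px,float).reshape(-1,2);K=m["K"];Rm=R.from_rotvec(np.ravel(m["rvec"])).as_matrix();c=-Rm.T@np.ravel(m["tvec"])
    u=px-[K[0][2],K[1][2]];r=np.linalg.norm(u,axis=1,keepdims=True);th=r/K[0][0]
    d=np.c_[u/np.maximum(r,1e-9)*np.sin(th),np.cos(th)]
    return c,d@Rm
def plane(m,px,z,f=ray):
    c,d=f(m,px);return c+d*((z-c[2])/d[:,2])[:,None]
def proj(m,P):
    return cv2.projectPoints(np.array(P,float).reshape(-1,3),np.ravel(m["rvec"]),np.ravel(m["tvec"]),np.array(m["K"]),None)[0][:,0]
E
python3 - <<'E'
from h import *
im=cv2.imread("pics/top0.png");m=eyes.camera_model("top")
hsv=cv2.cvtColor(im,cv2.COLOR_BGR2HSV)
print([ (p,hsv[p[1],p[0]].tolist()) for p in [(268,180),(225,180),(270,205),(260,170),(301,180),(260,225)]])
x0,y0=195,140
c=cv2.resize(im[y0:230,x0:320],None,fx=6,fy=6,interpolation=cv2.INTER_CUBIC)
for i in range(0,125,10): cv2.line(c,(i*6,0),(i*6,5),(255,255,255),1);cv2.putText(c,str(x0+i),(i*6,14),0,.35,(0,0,0),1)
for i in range(0,90,10): cv2.line(c,(0,i*6),(5,i*6),(255,255,255),1);cv2.putText(c,str(y0+i),(6,i*6+4),0,.35,(0,0,255),1)
cv2.imwrite("pics/crop0.png",c)
E
```

```text
[((268, 180), [22, 117, 152]), ((225, 180), [13, 167, 127]), ((270, 205), [13, 152, 52]), ((260, 170), [13, 167, 128]), ((301, 180), [12, 168, 132]), ((260, 225), [24, 74, 155])]
```

View pics/crop0.png

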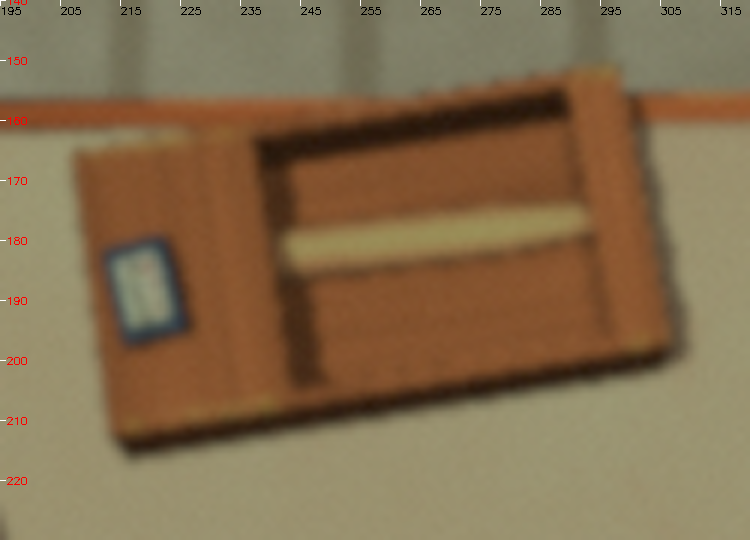

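```bash
python3 - <<'E'
from h import *
im=cv2.imread("pics/top0.png");m=eyes.camera_model("top");s=env.get_state()
A,B,C,D=P=plane(m,[(207.5,165),(297.8,151),(306.3,198.3),(214.5,212.7)],74)
print(P.round(1)); print([np.linalg.norm(a-b).round(1) for a,b in((A,B),(B,C),(C,D),(D,A))])
o=P.mean(0); y=(A-B)+(D-C); y/=np.linalg.norm(y); x=np.array([y[1],-y[0],0]);yaw=np.degrees(np.arctan2(-y[0],y[1]))
print("box",o,"yaw",yaw)
hsv=cv2.cvtColor(im,cv2.COLOR_BGR2HSV);msk=cv2.inRange(hsv,(17,80,100),(30,255,255));q=np.zeros_like(msk);q[171:189,238:296]=255;msk&=q
v,u=np.nonzero(msk);pp=plane(m,np.c_[u,v],23)
b=np.c_[(pp-o)@x,(pp-o)@y];print(len(b),b.min(0),b.max(0))
vx,vy,cx,cy=cv2.fitLine(b.astype(np.float32),2,0,.01,.01).ravel()
print("pin line box", (vx,vy),(cx,cy),"slope x per y",vx/vy)
for yb in(-135,-10,-22,115):
    xb=cx+vx/vy*(yb-cy);print(yb,xb,(o+x*xb+y*yb).round(1))
Rt=R.from_quat(s["ee_rot"]).as_matrix();print(Rt.round(3))
# check with side cam: project
ms=eyes.camera_model("side")
print("side proj corners",proj(ms,P).round(0).tolist())
E
```

```text
[[495.3 288.8  74. ]
 [542.  -22.4  74. ]
 [374.1 -47.3  74. ]
 [328.4 261.3  74. ]]
[np.float64(314.7), np.float64(169.8), np.float64(311.9), np.float64(169.2)]
box [434.93508135 120.12763196  74.        ] yaw 8.478349143760681
306 [   3.56642501 -126.28657181] [31.39241593 52.04427784]
pin line box (np.float32(0.050510198), np.float32(0.99872357)) (np.float32(17.818752), np.float32(-37.67048)) slope x per y 0.050574753
-135 12.896336 [467.6 -11.5  74. ]
-10 19.21818 [455.4 113.1  74. ]
-22 18.611282 [456.6 101.1  74. ]
115 25.540024 [443.2 237.6  74. ]
[[-0.959 -0.     0.282]
 [-0.282  0.001 -0.959]
 [ 0.    -1.    -0.001]]
side proj corners [[191.0, 256.0], [220.0, 192.0], [279.0, 193.0], [269.0, 258.0]]
```

Box sizes come out at 313×170 against a true 320×170, which is good enough to move on; yaw is 8.5°. The pin lies at box x≈+17 and is turned about 3° within the box. I'll go round towards the grasp point at world ≈(460, 61) with the jaws partly closed.

```bash
python3 -m handwheel '[{"hand":100,"linear":[-0.05,0,-0.033],"spin":-10},{"hand":100,"linear":[-0.10,0,-0.067],"spin":-20},{"hand":100,"linear":[-0.15,0,-0.10],"spin":-30},{"hand":100,"linear":[-0.20,0,-0.135],"spin":-40},{"hand":100,"linear":[-0.25,0,-0.17],"spin":-50},{"hand":100,"linear":[-0.30,0,-0.20],"spin":-60},{"hand":100,"linear":[-0.347,0,-0.235],"spin":-70},{"hand":100,"linear":[-0.365,0,-0.29],"spin":-79},{"hand":100,"linear":[-0.38,0,-0.35],"spin":-79},{"hand":100,"linear":[-0.395,0,-0.41],"spin":-79}]' 15
python3 - <<'E'
from h import *
s=env.get_state();Rt=R.from_quat(s["ee_rot"]).as_matrix();print(Rt.round(3),s["tool_pos"],s["joints"].round(2))
print(Rt.T@(np.array([460.4,61.2,150])-s["tool_pos"]))
E
```

```text
t: 1.4
tool_pos: [446.1, -116.7, 214.3]
ee_rot: [-0.523, 0.477, -0.476, 0.523]
wrist_force: [1.0, 1.0, -0.5]
opening: 55.9
[[ 0.093 -0.     0.996]
 [-0.996  0.001  0.093]
 [-0.001 -1.    -0.   ]] [ 446.13952662 -116.65829518  214.27046533] [ 0.68  0.2  -0.55  2.02  0.13  0.96  0.16]
[-175.66856035   64.49026268   30.80892569]
```

```bash
python3 -m handwheel '[{"hand":100,"linear":[-0.055,0.015,0.010],"spin":0},{"hand":100,"linear":[-0.11,0.03,0.02],"spin":0},{"hand":100,"linear":[-0.16,0.045,0.03],"spin":0},{"hand":100,"linear":[-0.176,0.05,0.031],"spin":0},{"hand":100,"linear":[-0.176,0.05,0.031],"spin":0}]'
python3 - <<'E'
from h import *
s=env.get_state();m=eyes.camera_model("wrist");im=eyes.camera("wrist")[...,::-1].copy()
import pickle;pickle.dump((s,m),open("w1.pkl","wb"));cv2.imwrite("pics/w1.png",im)
t=eyes.camera("top")[...,::-1];cv2.imwrite("pics/top1.png",t)
print(s["tool_pos"],s["joints"].round(2))
E
```

```text
t: 2.02
tool_pos: [460.0, 62.8, 164.1]
ee_rot: [-0.524, 0.476, -0.474, 0.524]
wrist_force: [-0.1, -0.3, 0.0]
opening: 55.7
[459.97044313  62.82282156 164.06782296] [ 0.35  0.3  -0.64  2.06  0.23  0.86 -0.32]
```

View pics/w1.png

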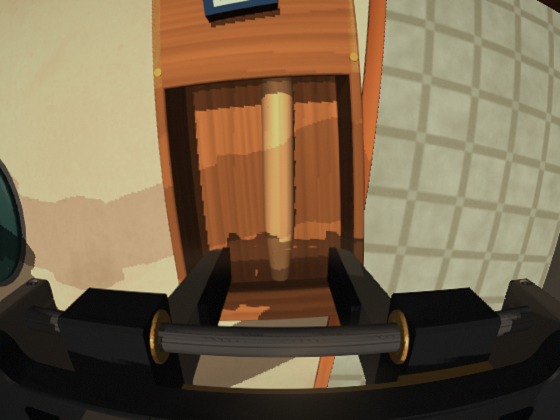

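The wrist view shows the deck edge from (165,88) to (354,75), and the pin from (278,85) to its nose-side shoulder at (279,237), running on under the lip edge at row ~288. The fingers straddle the pin.

```bash
python3 - <<'E'
from h import *
import pickle
s,m=pickle.load(open("w1.pkl","rb"))
D=plane(m,[(166,88),(352,75)],74,rayf);L=plane(m,[(224,290),(328,287)],74,rayf)
Pn=plane(m,[(278,95),(279,165),(279,237),(280,281)],23,rayf)
print("deck",D.round(1),"lip",L.round(1),"pin",Pn.round(1))
de=D.mean(0);dx=(D[1]-D[0]);dx/=np.linalg.norm(dx);print("deck width",np.linalg.norm(D[1]-D[0]),"yaw",np.degrees(np.arctan2(dx[1],dx[0])))
x=dx;y=np.array([-x[1],x[0],0]);f=lambda p:np.c_[(p-de)@x,(p-de)@y+55]
print("lip in box",f(L),"pin in box",f(Pn))
Rt=R.from_quat(s["ee_rot"]).as_matrix()
d=Pn[2]-Pn[0];print("pin yaw",np.degrees(np.arctan2(d[0],-d[1])),"jaw yaw",np.degrees(np.arctan2(Rt[1,2],Rt[0,2])))
print("pin in tool",((Pn-s["tool_pos"])@Rt).round(1))
print("box x,y in tool", x@Rt,y@Rt, "box origin",de-y*55)
E
```

```text
deck [[356.5 165.1  74. ]
 [506.  187.9  74. ]] lip [[416.1  -8.6  74. ]
 [509.8   3.9  74. ]] pin [[448.1 169.5  23. ]
 [455.6 102.5  23. ]
 [462.6  30.1  23. ]
 [468.5 -19.2  23. ]]
deck width 151.21257916584773 yaw 8.68825232579483
lip in box [[ -42.969889   -125.67397808]
 [  51.56830775 -127.5072796 ]] pin in box [[  15.59226637   45.46076064]
 [  12.85401033  -21.80565468]
 [   8.88431047  -94.44915054]
 [   7.23780581 -144.15056628]]
pin yaw 5.943318306636517 jaw yaw 5.5413061145656055
pin in tool [[-107.   141.3   -1.3]
 [ -39.7  141.1   -0.3]
 [  33.   141.    -0.3]
 [  82.8  140.9    0.8]]
box x,y in tool [-0.05489955 -0.00138735  0.99849092] [-0.99849026  0.00187866 -0.0548969 ] box origin [439.5911629  122.15866805  74.        ]
```

Measurements agree: deck opening 151 wide, lip at y −127, pin aligned with the jaws to 0.4° and centred within 1 mm, and the TCP about 44 mm nose-ward of the pin's centre. Now descend and grip.

```bash
python3 -m handwheel '[{"hand":100,"linear":[0,0.05,0],"spin":0},{"hand":100,"linear":[0,0.09,0],"spin":0},{"hand":100,"linear":[0,0.12,0],"spin":0},{"hand":100,"linear":[0,0.138,0],"spin":0},{"hand":100,"linear":[0,0.146,0],"spin":0},{"hand":100,"linear":[0,0.150,0],"spin":0},{"hand":100,"linear":[0,0.151,0],"spin":0},{"hand":100,"linear":[0,0.151,0],"spin":0}]' 15
python3 -m handwheel '[{"hand":255,"linear":[0,0,0],"spin":0},{"hand":255,"linear":[0,0,0],"spin":0},{"hand":255,"linear":[0,0,0],"spin":0},{"hand":255,"linear":[0,0,0],"spin":0},{"hand":255,"linear":[0,0,0],"spin":0},{"hand":255,"linear":[0,0,0],"spin":0}]' 15
```

```text
t: 3.12
tool_pos: [461.0, 60.9, 14.1]
ee_rot: [-0.522, 0.476, -0.476, 0.523]
wrist_force: [0.2, -0.5, 0.3]
opening: 55.3
t: 3.88
tool_pos: [460.8, 60.8, 14.2]
ee_rot: [-0.522, 0.476, -0.476, 0.523]
wrist_force: [-1.7, -1.0, 4.5]
opening: 29.4
```

```bash
python3 -m handwheel '[{"hand":255,"linear":[-0.005,0,0],"spin":0},{"hand":255,"linear":[-0.010,0,-0.0005],"spin":0},{"hand":255,"linear":[-0.015,0,-0.001],"spin":0},{"hand":255,"linear":[-0.020,0,-0.001],"spin":0},{"hand":255,"linear":[-0.025,0,-0.0015],"spin":0},{"hand":255,"linear":[-0.028,0,-0.0015],"spin":0},{"hand":255,"linear":[-0.028,0,-0.0015],"spin":0},{"hand":255,"linear":[-0.028,0,-0.0015],"spin":0}]' 15
python3 - <<'E'
from h import *
s=env.get_state();m=eyes.camera_model("wrist");im=eyes.camera("wrist")[...,::-1].copy()
import pickle;pickle.dump((s,m),open("w2.pkl","wb"))
t=eyes.camera("top")[...,::-1];c=cv2.resize(t[140:230,195:320],None,fx=4,fy=4)
o=np.zeros((420+0,560,3),np.uint8);o[:]=im
cv2.imwrite("pics/w2.png",im);cv2.imwrite("pics/w2c.png",np.vstack([np.pad(im[:250],((0,0),(0,0),(0,0))),np.pad(c[:350],((0,0),(0,60),(0,0)))]))
E
```

```text
t: 4.88
tool_pos: [456.6, 89.2, 14.2]
ee_rot: [-0.522, 0.476, -0.476, 0.523]
wrist_force: [-0.6, -0.3, 3.4]
opening: 29.7
```

View pics/w2.png

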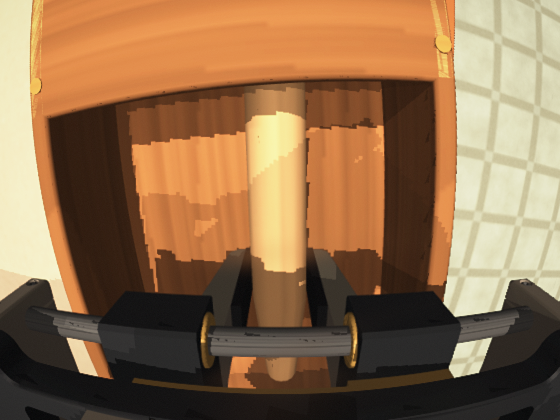

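The pin is held and slid in; its nose end is now visible at about (283,381) with box floor beyond it.

```bash
python3 - <<'E'
from h import *
import pickle
s,m=pickle.load(open("w2.pkl","rb"))
o=np.array([439.6,122.2,0]);a=np.radians(8.6);x=np.array([np.cos(a),np.sin(a),0]);y=np.array([-x[1],x[0],0])
f=lambda p:np.c_[(p-o)@x,(p-o)@y].round(1)
print("cam",f(rayf(m,[(283,381)])[0][None]),"nose",[f(plane(m,[(283,381)],z,rayf)) for z in(14,23,32)])
print("tcp",f(s["tool_pos"][None]), "deck",f(plane(m,[(50,117),(434,82)],74,rayf)))
E
```

```text
cam [[15.6 38.9]] nose [array([[   9.1, -127.7]]), array([[   9.4, -118.9]]), array([[   9.8, -110.1]])]
tcp [[ 11.9 -35.2]] deck [[-75.4  55.1]
 [ 72.7  55.7]]
```

Step 1 geometry: nose at y ≈ −110, tail ≈ 139, about 11 mm from the wall as planned. Next I'll lift the nose-side grip with a light grip, so the pin pivots between the pads.

```bash
python3 -m handwheel '[{"hand":255,"linear":[0,0,0],"spin":0},{"hand":255,"linear":[0,-0.004,0],"spin":0},{"hand":255,"linear":[0,-0.008,0],"spin":0},{"hand":255,"linear":[0,-0.012,0],"spin":0},{"hand":255,"linear":[0,-0.016,0],"spin":0},{"hand":255,"linear":[0,-0.020,0],"spin":0},{"hand":255,"linear":[0,-0.020,0],"spin":0}]' 8
python3 -m handwheel '[{"hand":255,"linear":[0,-0.004,0],"spin":0},{"hand":255,"linear":[0,-0.008,0],"spin":0},{"hand":255,"linear":[0,-0.012,0],"spin":0},{"hand":255,"linear":[0,-0.015,0],"spin":0},{"hand":255,"linear":[0,-0.015,0],"spin":0}]' 8
python3 - <<'E'
from h import *
im=eyes.camera("wrist")[...,::-1].copy();sd=eyes.camera("side")[...,::-1]
c=cv2.resize(sd[170:290,180:300],None,fx=3.5,fy=3.5,interpolation=cv2.INTER_CUBIC)
cv2.imwrite("pics/w3.png",cv2.resize(np.hstack([im,c]),(784,336)))
E
```

```text
t: 5.85
tool_pos: [456.8, 89.1, 34.5]
ee_rot: [-0.522, 0.476, -0.476, 0.523]
wrist_force: [0.4, -0.5, -2.0]
opening: 29.5
t: 6.48
tool_pos: [457.0, 89.0, 49.8]
ee_rot: [-0.522, 0.476, -0.476, 0.523]
wrist_force: [0.1, -0.2, -2.4]
opening: 29.8
```

View pics/w3.png

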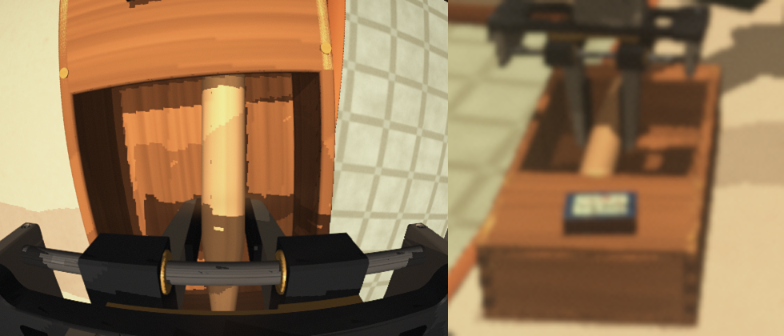

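Lifted 36 mm with only about 2 N on the wrist, so nothing is jammed. The wrist picture shows the pin emerging from under the deck edge and centred between the fingers. Continue up.

```bash
python3 -m handwheel '[{"hand":255,"linear":[0,-0.004,0],"spin":0},{"hand":255,"linear":[0,-0.008,0],"spin":0},{"hand":255,"linear":[0,-0.012,0],"spin":0},{"hand":255,"linear":[0,-0.014,0],"spin":0},{"hand":255,"linear":[0,-0.014,0],"spin":0},{"hand":255,"linear":[0,-0.014,0],"spin":0}]' 8
python3 - <<'E'
from h import *
s=env.get_state();m=eyes.camera_model("wrist");im=eyes.camera("wrist")[...,::-1].copy()
import pickle;pickle.dump((s,m),open("w4.pkl","wb"));cv2.imwrite("pics/w4.png",im)
hsv=cv2.cvtColor(im,cv2.COLOR_BGR2HSV);print(hsv[150,280],hsv[150,200])
o=np.array([439.6,122.2,0]);a=np.radians(8.6);x=np.array([np.cos(a),np.sin(a),0]);y=np.array([-x[1],x[0],0])
g=cv2.GaussianBlur(im,(0,0),1.5).astype(float)
mk=cv2.inRange(hsv,(16,60,90),(32,200,255))
for nm in("w2","w4"):
  I=cv2.imread(f"pics/{nm}.png");s_,m_=pickle.load(open(nm+".pkl","rb"))
  k=cv2.inRange(cv2.cvtColor(I,cv2.COLOR_BGR2HSV),(15,60,90),(32,200,255))
  for r in range(100,270,20):
    u=np.nonzero(k[r,200:340])[0]+200
    if len(u)<10: continue
    l,h=np.percentile(u,1),np.percentile(u,99);c,d=rayf(m_,[(l,r),(h,r),((l+h)/2,r)]);w=np.arccos(d[0]@d[1]/np.linalg.norm(d[0])/np.linalg.norm(d[1]))
    D=15/np.sin(w/2);p=c+d[2]*D/np.linalg.norm(d[2]);print(nm,r,l,h,"y",((p-o)@y).round(1),"z",p[2].round(1))
E
```

```text
t: 7.32
tool_pos: [456.8, 88.9, 63.5]
ee_rot: [-0.522, 0.476, -0.476, 0.523]
wrist_force: [0.2, 0.9, -2.0]
opening: 29.7
[ 27  98 237] [ 13 170 219]
w2 100 260.72 293.1 y 66.7 z -122.1
w2 120 251.51 301.49 y 44.7 z -13.6
w2 140 203.26 301.37 y 36.1 z 84.2
w2 160 203.6 300.4 y 29.9 z 83.7
w2 180 227.15 300.45 y 18.6 z 52.7
w2 200 250.53 302.47 y -1.5 z 0.9
w2 220 251.5 300.5 y -15.8 z -7.0
w2 240 252.5 301.5 y -27.5 z -3.4
w2 260 261.47 323.53 y -23.1 z 39.4
w4 120 255.45 299.55 y 45.0 z 9.3
w4 140 257.43 299.57 y 30.9 z 0.2
w4 160 255.44 298.56 y 17.2 z 7.4
w4 180 254.46 300.54 y 5.7 z 24.1
w4 200 255.44 299.12 y -9.5 z 15.6
w4 220 253.92 299.54 y -20.2 z 28.1
w4 240 254.45 299.1 y -34.3 z 27.6
w4 260 259.22 299.89 y -55.5 z 12.3
```

View pics/w4.png

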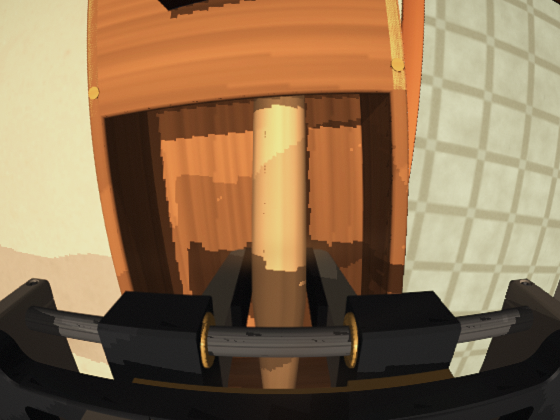

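The pin passes under the deck edge at row ~100, is narrower there than at the fingers (nose up), and its nose is now hidden by the gripper body below row 388. I'll check the tilt from its apparent width, using edge gradients.

```bash
python3 - <<'E'
from h import *
import pickle
o=np.array([439.6,122.2,0]);a=np.radians(8.6);x=np.array([np.cos(a),np.sin(a),0]);y=np.array([-x[1],x[0],0])
for nm in("w2","w4"):
  I=cv2.imread(f"pics/{nm}.png");s,m=pickle.load(open(nm+".pkl","rb"))
  b=cv2.GaussianBlur(cv2.cvtColor(I,cv2.COLOR_BGR2LAB)[...,1],(0,0),1.2).astype(float);g=np.gradient(b,axis=1)
  Y=[];Z=[]
  for r in range(115,246,5):
    l=235+np.argmin(g[r,235:268]);h=290+np.argmax(g[r,290:325])
    c,d=rayf(m,[(l,r),(h,r),((l+h)/2,r)]);d/=np.linalg.norm(d,axis=1)[:,None]
    p=c+d[2]*15/np.sin(np.arccos(d[0]@d[1])/2);Y.append((p-o)@y);Z.append(p[2])
    if r%30==10:print(r,l,h)
  k=np.polyfit(Y,Z,1);print(nm,"tilt deg",np.degrees(np.arctan(-k[0])),"z at grip",np.polyval(k,-35),"z at 55",np.polyval(k,55),"res",np.std(np.array(Z)-np.polyval(k,Y)),"tcp z",s["tool_pos"][2])
E
```

```text
130 245 297
160 246 307
190 247 308
220 248 306
w2 tilt deg 34.93640456319485 z at grip 47.00112416802624 z at 55 -15.868796531258749 res 16.097726121210812 tcp z 14.212797905818423
130 261 307
160 252 308
190 251 309
220 251 309
w4 tilt deg 53.50919677191111 z at grip 112.3898807176839 z at 55 -9.278977624173933 res 31.414403626355494 tcp z 63.49272908142173
```

The width fit is spoiled by shadows. Geometry settles it, though: with the grip at z≈72 and the deck underside at 66, the tilt must be at least 14° (nose ≥ 88, tail ≤ 31), and the wrist carries only ~2 N. Now draw out diagonally with a firmer grip.

```bash
python3 -m handwheel '[{"hand":255,"linear":[0,0,0],"spin":0},{"hand":255,"linear":[0.005,-0.0015,0],"spin":0},{"hand":255,"linear":[0.010,-0.003,0.0005],"spin":0},{"hand":255,"linear":[0.015,-0.005,0.001],"spin":0},{"hand":255,"linear":[0.020,-0.0065,0.001],"spin":0},{"hand":255,"linear":[0.025,-0.008,0.0015],"spin":0},{"hand":255,"linear":[0.030,-0.010,0.0015],"spin":0},{"hand":255,"linear":[0.035,-0.0115,0.002],"spin":0},{"hand":255,"linear":[0.040,-0.013,0.002],"spin":0},{"hand":255,"linear":[0.040,-0.013,0.002],"spin":0}]' 14
python3 - <<'E'
from h import *
s=env.get_state();m=eyes.camera_model("wrist");im=eyes.camera("wrist")[...,::-1].copy();sd=eyes.camera("side")[...,::-1]
import pickle;pickle.dump((s,m),open("w5.pkl","wb"));cv2.imwrite("pics/w5.png",im)
c=cv2.resize(sd[150:290,180:300],None,fx=3,fy=3,interpolation=cv2.INTER_CUBIC)
cv2.imwrite("pics/w5c.png",cv2.resize(np.hstack([im,c]),(800,366)))
E
```

```text
t: 8.62
tool_pos: [462.6, 48.8, 76.5]
ee_rot: [-0.522, 0.476, -0.477, 0.523]
wrist_force: [-0.1, -0.1, -2.0]
opening: 29.4
```

View pics/w5c.png

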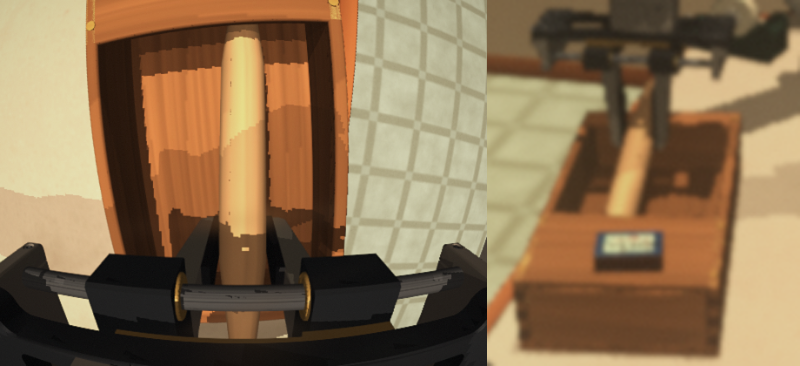

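The pin is sliding out freely: its tail-side taper is visible at the deck edge, the force is about 2 N, and the matchbox hasn't moved. Continue until the tail clears the deck.

```bash
python3 -m handwheel '[{"hand":255,"linear":[0.007,-0.002,0.0005],"spin":0},{"hand":255,"linear":[0.014,-0.0045,0.001],"spin":0},{"hand":255,"linear":[0.021,-0.007,0.001],"spin":0},{"hand":255,"linear":[0.028,-0.009,0.0015],"spin":0},{"hand":255,"linear":[0.035,-0.0115,0.002],"spin":0},{"hand":255,"linear":[0.042,-0.0135,0.0025],"spin":0},{"hand":255,"linear":[0.049,-0.016,0.003],"spin":0},{"hand":255,"linear":[0.056,-0.018,0.003],"spin":0},{"hand":255,"linear":[0.062,-0.02,0.0035],"spin":0},{"hand":255,"linear":[0.062,-0.02,0.0035],"spin":0}]' 14
python3 - <<'E'
from h import *
s=env.get_state();m=eyes.camera_model("wrist");im=eyes.camera("wrist")[...,::-1].copy();sd=eyes.camera("side")[...,::-1]
import pickle;pickle.dump((s,m),open("w6.pkl","wb"));cv2.imwrite("pics/w6.png",im)
c=cv2.resize(sd[150:290,180:300],None,fx=3,fy=3,interpolation=cv2.INTER_CUBIC)
cv2.imwrite("pics/w6c.png",cv2.resize(np.hstack([im,c]),(800,366)))
E
```

```text
t: 9.98
tool_pos: [471.9, -12.7, 96.5]
ee_rot: [-0.522, 0.477, -0.477, 0.523]
wrist_force: [1.1, 0.6, -2.2]
opening: 29.3
```

View pics/w6c.png

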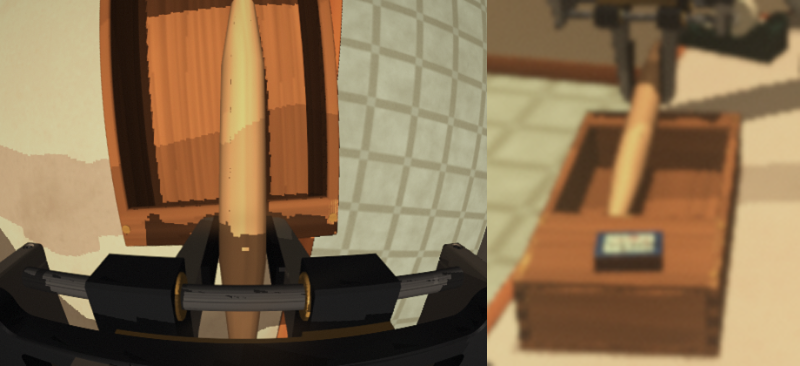

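```bash
python3 - <<'E'
from h import *
o=np.array([439.6,122.2,0]);a=np.radians(8.6);x=np.array([np.cos(a),np.sin(a),0]);y=np.array([-x[1],x[0],0])
m=eyes.camera_model("side")
s=env.get_state();print("tcp box",(s["tool_pos"]-o)@x,(s["tool_pos"]-o)@y)
print("deck edge mid px",proj(m,o+55*y+[0,0,74]+12*x))
c,d=ray(m,[(231.7,231.6),(231.7,229)])
for dd in d:
  for xb in(12,17):
    t=(xb-(c-o)@x)/(dd@x);p=c+t*dd;print(xb,"y",(p-o)@y,"z",p[2])
for yb in(20,35,50,70):
    g=(s["tool_pos"]-o)@y; L=yb-g; print(yb,"tail px if z from 174 arm:",proj(m,o+12*x+yb*y+[0,0,106-np.sqrt(max(0,174**2-L**2))]).round(1))
E
```

```text
tcp box 11.607701314524807 -137.53790689092477
deck edge mid px [[230.19088443 231.657005  ]]
12 y 37.50660304415256 z 63.34087345814879
17 y 13.328881704032696 z 48.19801453658823
12 y 35.44379348533319 z 69.43986492332567
17 y 11.20262579708386 z 54.48459420353777
20 tail px if z from 174 arm: [[233.6 238.6]]
35 tail px if z from 174 arm: [[231.4 223.9]]
50 tail px if z from 174 arm: [[229.8 218.9]]
70 tail px if z from 174 arm: [[228.2 223.2]]
```

The tail is at about y 30, z 60, some 20 mm clear of the deck edge. I'll draw a little further and lift ~115 mm.

```bash
python3 -m handwheel '[{"hand":255,"linear":[0.008,-0.004,0],"spin":0},{"hand":255,"linear":[0.016,-0.008,0.001],"spin":0},{"hand":255,"linear":[0.024,-0.014,0.001],"spin":0},{"hand":255,"linear":[0.025,-0.024,0.001],"spin":0},{"hand":255,"linear":[0.025,-0.038,0.001],"spin":0},{"hand":255,"linear":[0.025,-0.054,0.001],"spin":0},{"hand":255,"linear":[0.025,-0.070,0.001],"spin":0},{"hand":255,"linear":[0.025,-0.086,0.001],"spin":0},{"hand":255,"linear":[0.025,-0.100,0.001],"spin":0},{"hand":255,"linear":[0.025,-0.108,0.001],"spin":0}]' 20
python3 -m handwheel '[{"hand":255,"linear":[0,-0.008,0],"spin":0},{"hand":255,"linear":[0,-0.012,0],"spin":0},{"hand":255,"linear":[0,-0.014,0],"spin":0},{"hand":255,"linear":[0,-0.014,0],"spin":0},{"hand":255,"linear":[0,-0.014,0],"spin":0},{"hand":255,"linear":[0,-0.014,0],"spin":0},{"hand":255,"linear":[0,-0.014,0],"spin":0}]' 20
python3 - <<'E'
from h import *
s=env.get_state();sd=eyes.camera("side")[...,::-1];tp=eyes.camera("top")[...,::-1]
print(s["tool_pos"],np.abs(s["qd"]).max())
cv2.imwrite("pics/e_side.png",sd);cv2.imwrite("pics/e_top.png",tp)
A=cv2.resize(sd[60:290,170:370],(400,460),interpolation=cv2.INTER_CUBIC);B=cv2.resize(tp[130:290,150:350],(400,320),interpolation=cv2.INTER_CUBIC)
cv2.imwrite("pics/e.png",np.hstack([A,np.pad(B,((0,140),(0,0),(0,0)))]))
E
```

```text
t: 11.32
tool_pos: [475.1, -37.1, 205.4]
ee_rot: [-0.522, 0.476, -0.477, 0.523]
wrist_force: [0.4, 0.5, -3.0]
opening: 29.2
t: 12.2
tool_pos: [475.0, -37.1, 219.2]
ee_rot: [-0.522, 0.476, -0.476, 0.523]
wrist_force: [-0.1, -0.1, -2.8]
opening: 29.2
[475.03617981 -37.05508469 219.24832964] 0.001360601022459187
```

View pics/e.png

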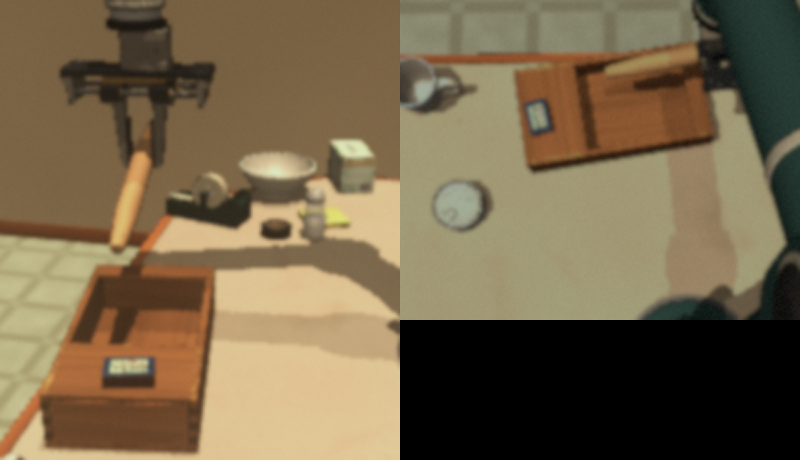

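The pin hangs free in the gripper, tail end at side px (229,183) and top px (254,164.5). The box, matchbox, tin and mug look unmoved. Triangulate the tail height.

```bash
python3 - <<'E'
from h import *
s=env.get_state()
c1,d1=ray(eyes.camera_model("side"),[(229,183)]);c2,d2=ray(eyes.camera_model("top"),[(254,164.5)])
A=np.c_[d1[0],-d2[0]];t=np.linalg.lstsq(A,c2-c1,rcond=None)[0];p,q=c1+t[0]*d1[0],c2+t[1]*d2[0];T=(p+q)/2
print("tail",T,"gap",np.linalg.norm(p-q)); g=s["tool_pos"]+[0,0,9]
L=np.linalg.norm(T-g);print("tail-grip",L,"nose est",g+(g-T)/L*76)
# object check: mean pixel difference top0 vs now
for n in("top","side"):
    a=cv2.imread(f"pics/{n}0.png").astype(int);b=cv2.imread(f"pics/e_{n}.png").astype(int);D=abs(a-b).max(2)
    reg={"top":{"tin":(165,218,194,246),"mug":(142,158,178,188),"match":(211,178,228,198)},"side":{"tin":(258,300,310,348),"mug":(135,288,190,355),"match":(218,235,250,256),"salt":(318,150,336,182)}}[n]
    print(n,{k:(D[y0:y1,x0:x1]>40).mean().round(3) for k,(x0,y0,x1,y1) in reg.items()})
E
```

```text
tail [460.8401397  122.64669267 174.41758021] gap 4.382543187014501
tail-grip 169.13656114829155 nose est [ 481.45140642 -108.79629898  252.5280847 ]
top {'tin': np.float64(0.0), 'mug': np.float64(0.0), 'match': np.float64(0.0)}
side {'tin': np.float64(0.0), 'mug': np.float64(0.0), 'match': np.float64(0.0), 'salt': np.float64(0.108)}
```

```bash
python3 -c "
from bench import env,workorder
s=env.get_state();print(s['t'],s['opening'],s['wrist_force'],abs(s['qd']).max())
print(workorder.close_job())"
```

```text
12.3 29.14830379955726 [ 0.76873972  0.34955959 -2.35729737] 0.0015454869382004863
the job is handed in; nothing more can be done
None
```

The pin is out of the box, and I handed the job in at 12.3 s. The arm is still gripping it (20 N, fingers 29 mm apart) and is holding still. No verdict came back.

**What I did:**
1. Gripped the pin about 45 mm nose-ward of its middle.
2. Slid it 28 mm in under the deck. The nose measured y ≈ −110 mm, clear of the lip.
3. Lifted the grip by 49 mm so that the nose tilted up while the tail stayed under the deck.
4. Drew it out diagonally and raised it.

**Last checks:**
- **Height:** triangulating from the two fixed cameras put the tail at z ≈ 174 mm, 10 cm above the box top. The rays missed each other by 4 mm. The nose is at about 250 mm, worked out from the pin's length rather than seen.
- **Forces:** between moves the wrist never read more than about 5 N, so nothing was forced. The arm was still (joint speeds about 0.001 rad/s).
- **Other objects:** the mug, tin and matchbox matched the first pictures pixel for pixel. The salt shaker showed an 11% pixel change. It still stands in place in the final view, so I put this down to the arm's moving shadow but did not measure it.

**Check that failed:** I tried to measure the tilt from the pin's apparent width, but shadows made it unusable. Whether the tilt step was met rests on geometry: with the grip at that height, the deck forces at least about 14°. The low forces and the later pictures agree with that.

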